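Uncap the filler with the unknown thread

TASK

The cream filler that has the plate with the bun standing behind it is to be topped up: unscrew its cap, lift it off, and finish while still holding the cap level and still, at least 5 cm above where it sat. One filler has an ordinary thread and the other a reverse one, and they look the same, so try the cap gently both ways to find which way it loosens, and do not force it against its stop. Leave the other filler closed and do not disturb anything else on the counter.

Things in the scene. Friction and masses are not known exactly. Their poses are not given: they have to be found in the camera images.
- filler_a: bench-mounted cream filler, like the other, fixed to the counter: steel pot 76 mm across on a 110 mm round foot plate, flat top at 160 mm height, thin nozzle reaching 84 mm to its back (+x of its frame) at 115 mm height. Origin: centre of the underside, z up. Place and yaw vary, and which filler stands left.
- filler_b: bench-mounted cream filler, like the other, fixed to the counter: steel pot 76 mm across on a 110 mm round foot plate, flat top at 160 mm height, thin nozzle reaching 84 mm to its back (+x of its frame) at 115 mm height. Origin: centre of the underside, z up. Place and yaw vary, and which filler stands left.
- cap_a: black screw cap of filler a: ribbed skirt 58 mm across, 28 mm high, on the pot's flat top; on it an upright grip bar 50 mm long (cap's x), 14 mm wide (y), 36 mm high, to be gripped across its width from above. Origin: centre of the skirt's underside, z up; the bar spans z = 28 to 64 mm. 0.08 to 0.17 kg. At the start the bar lies along the filler's x, within 6 degrees.
- cap_b: black screw cap of filler b: ribbed skirt 58 mm across, 28 mm high, on the pot's flat top; on it an upright grip bar 50 mm long (cap's x), 14 mm wide (y), 36 mm high, to be gripped across its width from above. Origin: centre of the skirt's underside, z up; the bar spans z = 28 to 64 mm. 0.08 to 0.17 kg. At the start the bar lies along the filler's x, within 6 degrees.
- mouth_a (a point): centre of the pot's top, under cap a. Both caps have a short interrupted thread: one filler's cap loosens anticlockwise seen from above, the other's clockwise; nothing outside shows which. The wrong way it meets a hard stop after 10 to 22 degrees: back off at 0.5 N m, for 1.5 N m is forcing it. The right way it turns with under 0.2 N m.
- mouth_b (a point): centre of the pot's top, under cap b. For both caps: turned the right way the cap does not climb, lifts straight up after 35 to 80 degrees (60 is best), and meets another stop past 120. Locked, it cannot be pulled off. It has 2 mm of play and must rise 20 mm to clear the neck inside.
- plate: white plate, 140 mm across, 18 mm high, carrying one bun; it marks the filler to open (same side of the robot's centre line, y > 0 or y < 0), loose, behind one of the two fillers as seen from the robot. Origin: centre of its underside.
- bun: brown cinnamon bun, 74x75x46 mm, loose on the plate. Origin: centre of its underside.
- tape: roll of tape, 94 mm across, 25 mm high; it has no part in the job, loose, behind one of the two fillers as seen from the robot. Origin: centre of its underside.
- timer: round kitchen timer, 69 mm across, 48 mm high, loose, between the fillers; bystander. Origin: centre of its underside.
- bell: counter bell, 68 mm across, 56 mm high, loose, between plate and tape; bystander. Origin: centre of its underside.
- guard (a point): fixed point on the counter between the fillers, inside the guard of two fixed glass panes: the front pane stands 0.21 m nearer to the robot (x = 0.27, across the whole front), the left one at y = 0.32 (from x = 0.27 to 0.68). Both rise from the counter to 0.56 m (posts 0.58) and are open above: lift the hand over them on the way in, and reach over the front one.

How it is judged:
By the outcome, as a careful person would: the job done as asked, in the order asked, and still so for the second after the job is handed in, while the arm keeps its last pose, push and grip.
It also fails if it takes over 64 s, if anything falls off the work surface, if the arm or the gripper's body presses on something with over 40 N, if the wrist force passes 120 N, or if a joint passes its speed limit or range.

ROBOT

A 6-joint arm with a two-finger parallel gripper is mounted at the origin on a cart in front of the work surface, level with it; the furniture and walls round the work are solid. World frame = base frame: x ahead of the robot, y to its left, z up, the work surface at z = 0. Lengths are in m, angles in rad, forces in N, time in s.
With the tool pointing down it reaches from about 0.3 to 0.85 m from the base axis. Payload 4.2 kg.
Tool frame: the origin (TCP) lies at the very end of the fingers, on their centre line; the grasp point (between the pads) lies 19 mm behind it; z points along the fingers, y is the line along which they close (so a half turn about z gives the same grasp; the last joint's range is limited). The gripper opens to 91 mm and grips with 3 to 60 N. Pads are 32 mm wide; open, the fingers measure 118 mm over their backs; the gripper's body (76 mm by 178 mm) begins 60 mm behind the grasp point.
Start: joints at [-1.332, 0.32, 1.565, -0, 1.257, -0.02], TCP at [0.147, -0.556, 0.214] pointing down, gripper open.
Joint ranges: [-3.11, 3.11], [-0.84, 2.01], [0.21, 2.61], [-1.34, 4.49], [0.05, 2.63], [-2.56, 2.56]. Speed limits (rad/s): [2.57, 2.57, 3.14, 3.14, 3.14, 3.14].

INTERFACE

Orientations are given as a rotation vector (axis times angle).
In Python, from plant import monitor, read_camera, job gives the robot as it stands.
- The arm moves only by the tool move_arm, never from a script. Its argument "rows" is a list of rows, each a list of 2 entries, a list of its own where there are three numbers: the shift along the tool's x, y, z in mm, then the turn about the tool's z in degrees. In form: [[[x, y, z], twist], ...]. A call has 1 to 8 rows; each row shifts and turns the commanded pose from where the row before left it, along the tool's axes as they then stand; what a row does not reach is not made up. A row lasts 1/10 s, in which the tool goes at most 50 mm and 8.59 degrees, less where a joint would pass 70% of its speed; a pose out of reach is approached as far as the arm can. A call with a gripper value outside its range is refused whole. "jaw" is the opening, from 0 (shut) to 1 (fully open), set as the call begins (left out, the last holds). The fingers move at their own pace and stop on an object; the grip force is fixed at half the most. Time passes only in rows, so rows that do not move let the fingers close. It gives the time, the measured TCP pose, the force, the opening and the grip force at its end, in the units of the state.
- monitor.read_state(): the state, without advancing time (a new reading comes with each control period).
- read_camera(name): name is "side" or "top"; returns a dict with "image" (420x560x3 uint8, red, green, blue), "depth" (420x560 float32, m along the optical axis (not along the pixel's ray), 0 where there is no reading), "camera_matrix" (3x3 intrinsics, pixels), "rvec" (rotation vector, rad) and "tvec" (3), from world to camera coordinates, as OpenCV has them. Camera axes: x right, y down, z forward; pixel columns grow to the right and rows downward; lengths in m; the calibration is good to about 2 mm. A picture is of the moment at which its call begins.
- job.finish_job(): hands the job in; it is judged then, once.
The state is a dict: "t": time; "joints": joint angles; "dq": joint speeds; "joint_efforts": joint torques, N m; "eef_pos": TCP position; "tool_rot": TCP orientation; "wrist_force": force on the tool from outside, world axes, zero at the start; "ft_torque": the same for the moment, N m; "opening": finger opening in m; "gripper_force": force on a finger pad.
Only numpy, scipy, OpenCV 4.12 (cv2) and the standard library are available. Lean on these libraries where they do the work, as an engineer would, in place of code of your own. Each camera call takes 0.05 s, during which the arm holds its last target. There are 200 camera calls.

## Working session

There is one attempt and no reset: what is moved stays moved. The work goes in short steps, Python scripts to look and compute and a tool call to move; the robot and the scene stay as the last step left them, time stands still between calls to the robot, and variables do not carry over. Pictures are saved under pics/ and viewed, at most 10 in all, crops included, and the job is handed in when it is done.

Besides the shell and the picture viewer there is one more tool, called after "Call:" in YAML: its name, and indented under it one key for each argument. move_arm: Moves the arm, as the interface text tells. Its arguments: {"type":"object","properties":{"rows":{"type":"array"},"jaw":{"type":"number"}},"required":["rows"]}

```bash
ls; mkdir -p pics; python3 - <<'E'
from plant import monitor, read_camera
import cv2,numpy as np
s=monitor.read_state();print({k:np.round(v,3) for k,v in s.items()})
for n in("top","side"):
    r=read_camera(n);cv2.imwrite(f"pics/{n}0.png",r["image"][:,:,::-1]);np.savez(f"{n}0.npz",**r)
    R=cv2.Rodrigues(r["rvec"])[0];print(n,r["camera_matrix"],(-R.T@r["tvec"].ravel()).round(3),R.round(2))
E
```

```text
pics
{'t': np.float64(0.0), 'joints': array([-1.332,  0.32 ,  1.566, -0.   ,  1.257, -0.02 ]), 'dq': array([ 0.001,  0.002, -0.001, -0.001, -0.001, -0.002]), 'joint_efforts': array([ 2.0000e-03, -4.1246e+01, -2.3197e+01,  7.3000e-02,  4.6000e-02,
       -0.0000e+00]), 'eef_pos': array([ 0.147, -0.555,  0.213]), 'tool_rot': array([-3.114, -0.405,  0.   ]), 'wrist_force': array([-0.351, -0.842, -0.759]), 'ft_torque': array([-0.034,  0.02 , -0.018]), 'gripper_force': np.float64(0.0), 'opening': np.float64(0.091)}
top [[539.51948481   0.         280.52206372]
 [  0.         539.51948481 208.04798461]
 [  0.           0.           1.        ]] [0.334 0.002 1.299] [[ 0.02 -1.   -0.01]
 [-0.98 -0.02 -0.19]
 [ 0.19  0.02 -0.98]]
side [[465.66067071   0.         282.35899167]
 [  0.         465.66067071 208.63763006]
 [  0.           0.           1.        ]] [ 0.71  -0.499  0.793] [[ 0.97  0.24 -0.  ]
 [ 0.19 -0.77 -0.6 ]
 [-0.15  0.59 -0.8 ]]
```

View pics/top0.png

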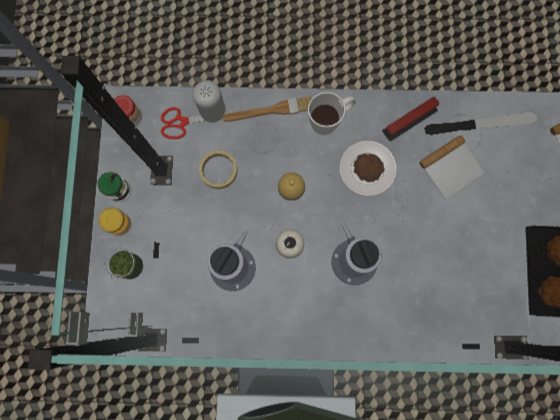

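View pics/side0.png

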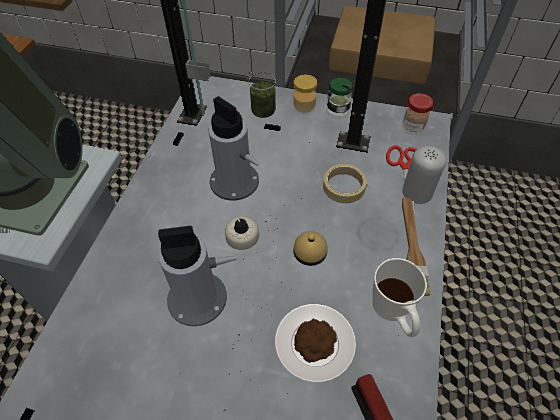

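The plate with the bun (top view 368,168) stands on the right, at y<0. The target is therefore the right filler, with its cap at top (363,255) and side (180,240). The left filler (228,262) stays closed.

```bash
cat > h.py <<'E'
import numpy as np,cv2
def cloud(r):
    K=r["camera_matrix"];R=cv2.Rodrigues(r["rvec"])[0];t=r["tvec"].ravel();d=r["depth"]
    v,u=np.mgrid[:d.shape[0],:d.shape[1]]
    p=np.stack([(u-K[0,2])/K[0,0]*d,(v-K[1,2])/K[1,1]*d,d],-1)
    return (p-t)@R
def ray(r,u,v,z):
    K=r["camera_matrix"];R=cv2.Rodrigues(r["rvec"])[0];t=r["tvec"].ravel()
    c=-R.T@t;d=R.T@np.linalg.solve(K,[u,v,1.]);return c+d*(z-c[2])/d[2]
E
python3 - <<'E'
from h import *
for n,(u0,u1,v0,v1) in dict(top=(335,395,228,280),side=(150,225,215,275)).items():
    r=dict(np.load(n+"0.npz"));P=cloud(r);g=r["image"].max(-1)
    m=np.zeros(g.shape,bool);m[v0:v1,u0:u1]=True
    m&=(r["depth"]>0)
    z=P[...,2];print(n,np.histogram(z[m&(g<70)],bins=np.arange(.1,.26,.01)))
    b=m&(z>.215)&(z<.235)&(g<90);Q=P[b]
    print("bar",b.sum(),np.median(Q,0).round(4),"z",np.percentile(Q[:,2],[10,50,90]).round(4))
    (c,s,a)=cv2.minAreaRect((Q[:,:2]*1000).astype(np.float32));print(c,s,a)
    w=Q[:,:2]-Q[:,:2].mean(0);_,_,V=np.linalg.svd(w);print("dir deg",np.degrees(np.arctan2(V[0,1],V[0,0])))
    k=m&(z>.18)&(z<.192);print("skirt",k.sum(),cv2.minEnclosingCircle((P[k][:,:2]*1000).astype(np.float32)))
    k=m&(z>.15)&(z<.165);print("pot top",k.sum(),cv2.minEnclosingCircle((P[k][:,:2]*1000).astype(np.float32)) if k.sum() else 0)
    vs,us=np.where(b);print("px",us.mean(),vs.mean(),ray(r,us.mean(),vs.mean(),.224).round(4))
    if n=="top":
        im=cv2.resize(r["image"][225:290,330:400,::-1],None,fx=8,fy=8,interpolation=cv2.INTER_CUBIC);cv2.imwrite("pics/cap.png",im)
E
```

```text
top (array([  0,   4,   1,   0,   0,   0,   3,  12, 350,  39,  23,  30, 165,
         0,   0]), array([0.1 , 0.11, 0.12, 0.13, 0.14, 0.15, 0.16, 0.17, 0.18, 0.19, 0.2 ,
       0.21, 0.22, 0.23, 0.24, 0.25]))
bar 185 [ 0.4587 -0.1557  0.223 ] z [0.2199 0.223  0.2258]
(459.14556884765625, -156.31094360351562) (49.774871826171875, 14.403679847717285) 22.236116409301758
dir deg -157.64347830995317
skirt 390 ((458.7172546386719, -155.9402313232422), 29.774805068969727)
pot top 346 ((459.1228942871094, -156.0094451904297), 37.92025375366211)
px 367.1459459459459 251.87027027027028 [ 0.4586 -0.1557  0.224 ]
side (array([  5,  25,  16,   1,   6,  26,  98, 124, 514, 135, 131, 136, 285,
         0,   0]), array([0.1 , 0.11, 0.12, 0.13, 0.14, 0.15, 0.16, 0.17, 0.18, 0.19, 0.2 ,
       0.21, 0.22, 0.23, 0.24, 0.25]))
bar 358 [ 0.4616 -0.1606  0.2234] z [0.2174 0.2234 0.225 ]
(460.4203796386719, -159.23410034179688) (50.55863571166992, 15.093826293945312) 23.528682708740234
dir deg -157.23599159383195
skirt 553 ((461.3883972167969, -159.60711669921875), 29.81707191467285)
pot top 551 ((461.2721862792969, -159.14981079101562), 37.95222854614258)
px 175.39385474860336 232.268156424581 [ 0.4624 -0.1613  0.224 ]
```

View pics/cap.png

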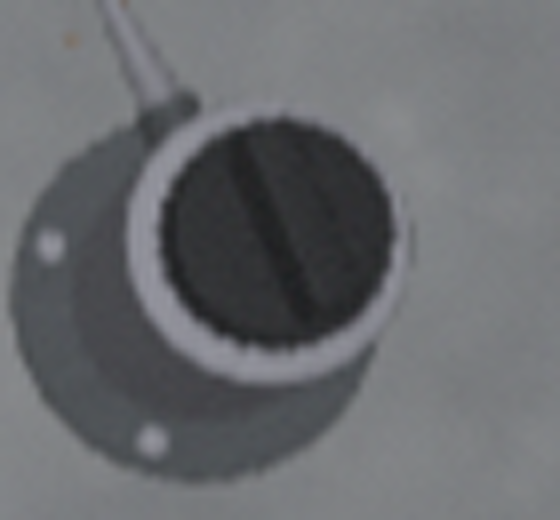

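Crop: the bar runs from the lower right (310,320) to the upper left (240,140), in line with the nozzle, at a yaw of about 22.7°. Averaging the two views puts the cap at about (0.460, -0.158), with the bar top at 0.2235. I'll rise first, clear of the pane.

Call:
move_arm:
  rows:
    - [[0,0,-50],0]
    - [[0,0,-50],0]
    - [[0,0,-50],0]
    - [[0,0,-50],0]
    - [[0,0,-50],0]
    - [[0,0,-50],0]
    - [[0,0,-50],0]
    - [[0,0,-50],0]
  jaw: 0.6

```text
t: 0.9
eef_pos: [0.1473, -0.5562, 0.604]
tool_rot: [3.111, 0.405, 0.001]
wrist_force: [0.1, -1.9, 0.5]
opening: 0.055
gripper_force: 0.0
```

Call:
move_arm:
  rows:
    - [[0,0,-40],-8]
    - [[0,0,0],0]

```text
t: 1.1
eef_pos: [0.1457, -0.5508, 0.6253]
tool_rot: [-3.074, -0.623, 0.0]
wrist_force: [0.3, -0.9, 0.1]
opening: 0.0551
gripper_force: 0.0
```

```bash
cat >> h.py <<'E'
from scipy.spatial.transform import Rotation as Ro
def st(target=None,yaw=None):
    from plant import monitor
    s=monitor.read_state();R=Ro.from_rotvec(s["tool_rot"]).as_matrix()
    print("t",round(s["t"],2),"q",s["joints"].round(3),"p",s["eef_pos"].round(4),"yaw",np.degrees(np.arctan2(R[1,0],R[0,0])).round(2),"F",s["wrist_force"].round(1),"M",s["ft_torque"].round(2),"open",round(float(s["opening"]),4),"gf",round(float(s["gripper_force"]),1))
    if target is not None: print("tool shift mm",(1000*R.T@(np.array(target)-s["eef_pos"])).round(1))
    return s
E
python3 -c "
from h import *
st((.46,-.158,.65))"
```

```text
t 1.1 q [-1.332  0.492  0.221  0.     2.433 -0.162] p [ 0.1457 -0.5508  0.6253] yaw 22.93 F [ 0.3 -0.9  0.1] M [ 0.01 -0.01 -0.05] open 0.0551 gf 0.0
tool shift mm [ 442.5 -239.4  -23.2]
```

Call:
move_arm:
  rows:
    - [[37,-20,-4],0]
    - [[37,-20,-4],0]
    - [[37,-20,-4],0]
    - [[37,-20,-4],0]
    - [[37,-20,-4],0]
    - [[37,-20,-4],0]

```text
t: 1.7
eef_pos: [0.3044, -0.3519, 0.6527]
tool_rot: [3.07, 0.617, 0.003]
wrist_force: [0.6, -0.4, -0.1]
opening: 0.0546
gripper_force: 0.0
```

```bash
python3 -c "
from h import *
st((.46,-.158,.65))"
```

```text
t 1.7 q [-0.88   0.252  0.54  -0.004  2.34   0.291] p [ 0.3044 -0.3519  0.6527] yaw 22.74 F [ 0.6 -0.4 -0.1] M [ 0.01 -0.   -0.07] open 0.0546 gf 0.0
tool shift mm [ 218.5 -118.7    1.5]
```

Call:
move_arm:
  rows:
    - [[36,-20,0],0]
    - [[36,-20,0],0]
    - [[36,-20,0],0]
    - [[36,-20,0],0]
    - [[36,-20,0],0]
    - [[36,-19,0],0]
    - [[0,0,0],0]

```text
t: 2.4
eef_pos: [0.4597, -0.1571, 0.6499]
tool_rot: [3.071, 0.629, 0.002]
wrist_force: [-0.8, -0.4, -0.6]
opening: 0.0547
gripper_force: 0.0
```

```bash
python3 - <<'E'
from h import *
s=st((.46,-.158,.65))
from scipy.optimize import least_squares
D=[(.32,1.565,.147,-.556,.214),(.492,.221,.1457,-.5508,.6253),(.252,.54,.3044,-.3519,.6527),(s["joints"][1],s["joints"][2],*s["eef_pos"])]
f=lambda p:np.ravel([[p[0]+p[1]*np.sin(a)+p[2]*np.sin(a+b)-np.hypot(x,y),p[3]+p[1]*np.cos(a)+p[2]*np.cos(a+b)-z] for a,b,x,y,z in D])
o=least_squares(f,[0,.4,.4,.0]);print(o.x,np.abs(o.fun).max())
p=o.x
for z in(.65,.3,.2):
    q=least_squares(lambda q:[p[0]+p[1]*np.sin(q[0])+p[2]*np.sin(q[0]+q[1])-.486,p[3]+p[1]*np.cos(q[0])+p[2]*np.cos(q[0]+q[1])-z],[.2,1.5]).x
    re=p[0]+p[1]*np.sin(q[0]);ze=p[1]*np.cos(q[0]);print(z,q,"elbow",re,ze,"wrist r",re+p[2]*np.sin(sum(q)),"wrist z",ze+p[2]*np.cos(sum(q)))
E
```

```text
t 2.4 q [-0.349  0.298  0.479 -0.007  2.36   0.812] p [ 0.4597 -0.1571  0.6499] yaw 23.16 F [-0.8 -0.4 -0.6] M [0.01 0.02 0.01] open 0.0547 gf 0.0
tool shift mm [-0.1  0.9 -0.1]
[ 0.01376182  0.58929916  0.41652115 -0.21166801] 0.02016072954303083
0.65 [0.32085007 0.43729195] elbow 0.19961107982089252 0.5592258505426989 wrist r 0.4859999939969023 wrist z 0.8616680034085233
0.3 [0.1060887  1.64409376] elbow 0.07616259747098242 0.585986041963901 wrist r 0.48599999999361915 wrist z 0.5116680126135018
0.2 [0.15703153 1.83518373] elbow 0.10592052221966114 0.5820483418275383 wrist r 0.4859999999999986 wrist z 0.411668012671692
```

Call:
move_arm:
  rows:
    - [[0,1,40],0]
    - [[0,0,40],0]
    - [[0,0,40],0]
    - [[0,0,40],0]
    - [[0,0,40],0]
    - [[0,0,40],0]
    - [[0,0,40],0]
    - [[0,0,40],0]

```text
t: 3.2
eef_pos: [0.4572, -0.1637, 0.33]
tool_rot: [3.071, 0.617, 0.004]
wrist_force: [0.7, -0.1, 0.9]
opening: 0.055
gripper_force: 0.0
```

Call:
move_arm:
  rows:
    - [[0,0,20],0]
    - [[0,0,10],0]
    - [[0,0,0],0]

```text
t: 3.5
eef_pos: [0.4572, -0.1635, 0.3004]
tool_rot: [3.073, 0.619, -0.001]
wrist_force: [0.9, -0.9, 0.2]
opening: 0.0546
gripper_force: 0.0
```

```bash
python3 - <<'E'
from h import *
from plant import read_camera
st((.46,-.158,.2))
a,b=[read_camera(n)["image"][:,:,::-1] for n in("side","top")]
cv2.imwrite("pics/d1.png",np.hstack([a[:,:400],b[100:,180:580].copy() if 0 else np.pad(b[:,160:],((0,0),(0,0),(0,0)))]))
E
```

```text
t 3.5 q [-0.363  0.13   1.6   -0.006  1.408  0.811] p [ 0.4572 -0.1635  0.3004] yaw 22.77 F [ 0.9 -0.9  0.2] M [-0.01  0.01  0.05] open 0.0546 gf 0.0
tool shift mm [  4.9  -4.7 100.4]
```

View pics/d1.png

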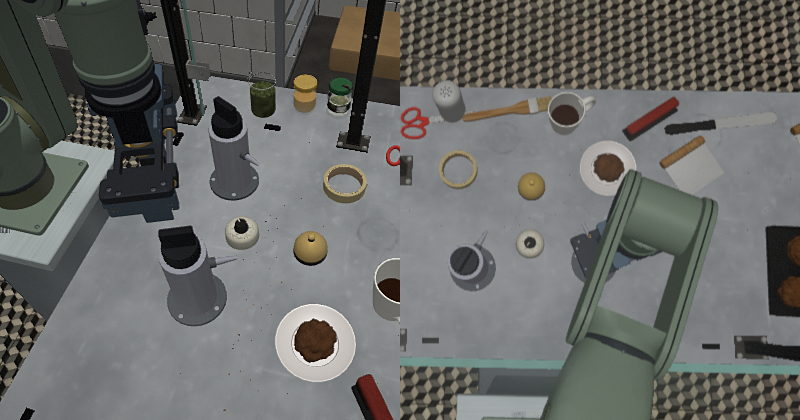

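Both views show the arm well above the front pane, and the gripper above the right filler (side 140,190; top 615,240). I'll align and lower.

Call:
move_arm:
  rows:
    - [[5,-5,20],0]
    - [[0,0,30],0]
    - [[0,0,20],0]
    - [[0,0,0],0]

```text
t: 4.0
eef_pos: [0.4597, -0.1568, 0.2299]
tool_rot: [3.074, 0.62, -0.003]
wrist_force: [-0.4, 0.8, 0.6]
opening: 0.0549
gripper_force: 0.0
```

```bash
python3 - <<'E'
from h import *
from plant import read_camera
st((.46,-.158,.194))
r=read_camera("side");cv2.imwrite("pics/d2.png",cv2.resize(r["image"][120:300,80:300,::-1],None,fx=3,fy=3))
E
```

```text
t 4.0 q [-0.348  0.167  1.732 -0.006  1.241  0.826] p [ 0.4597 -0.1568  0.2299] yaw 22.82 F [-0.4  0.8  0.6] M [ 0.03  0.   -0.03] open 0.0549 gf 0.0
tool shift mm [-0.1  1.  35.9]
```

View pics/d2.png

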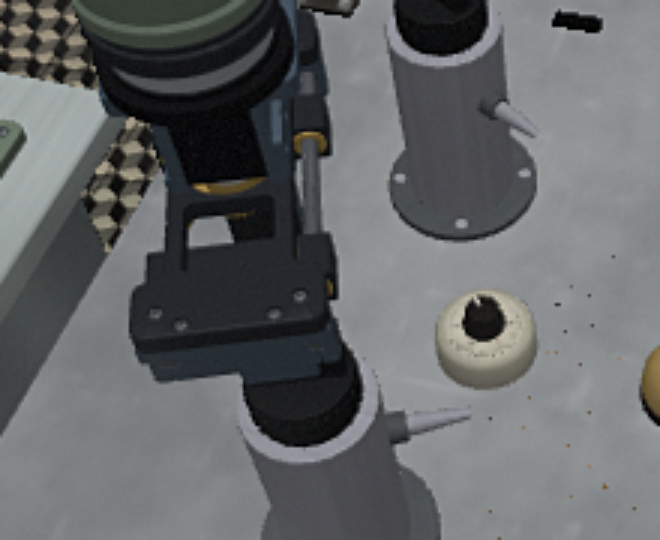

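The gripper sits over the cap (about 300,400 in the crop) with the near finger in front of the bar, so the fingers straddle it. Now lower and close.

Call:
move_arm:
  rows:
    - [[0,1,15],0]
    - [[0,0,12],0]
    - [[0,0,8],0]
    - [[0,0,0],0]

```text
t: 4.45
eef_pos: [0.4605, -0.1581, 0.1955]
tool_rot: [3.073, 0.62, -0.001]
wrist_force: [-1.0, -0.7, -0.5]
opening: 0.0546
gripper_force: 0.0
```

Call:
move_arm:
  rows:
    - [[0,0,0],0]
    - [[0,0,0],0]
    - [[0,0,0],0]
    - [[0,0,0],0]
    - [[0,0,0],0]
    - [[0,0,0],0]
  jaw: 0

```text
t: 5.05
eef_pos: [0.4608, -0.158, 0.1961]
tool_rot: [3.073, 0.62, 0.001]
wrist_force: [0.6, 0.3, 0.5]
opening: 0.014
gripper_force: 30.0
```

```bash
python3 -c "
from h import *
st((.46,-.158,.194))"
```

```text
t 5.05 q [-0.35   0.193  1.788 -0.006  1.157  0.825] p [ 0.4608 -0.158   0.1961] yaw 22.82 F [0.6 0.3 0.5] M [ 0.16  0.04 -0.04] open 0.014 gf 30.0
tool shift mm [-0.7 -0.4  2.1]
```

Grip is good (opening 14 mm, almost no side force). I'll try small turns and watch the moment.

Call:
move_arm:
  rows:
    - [[0,0,0],2]
    - [[0,0,0],2]
    - [[0,0,0],2]
    - [[0,0,0],2]
    - [[0,0,0],0]

```text
t: 5.55
eef_pos: [0.4602, -0.158, 0.1961]
tool_rot: [3.108, 0.406, -0.0]
wrist_force: [-1.7, 1.2, 2.6]
opening: 0.0139
gripper_force: 30.0
```

```bash
python3 -c "
from h import *
st()"
```

```text
t 5.55 q [-0.35   0.192  1.789 -0.007  1.158  0.963] p [ 0.4602 -0.158   0.1961] yaw 14.89 F [-1.7  1.2  2.6] M [0.27 0.47 0.34] open 0.0139 gf 30.0
```

Call:
move_arm:
  rows:
    - [[0,0,0],1]
    - [[0,0,0],0]

```text
t: 5.75
eef_pos: [0.4603, -0.1581, 0.1961]
tool_rot: [3.112, 0.379, -0.0]
wrist_force: [-4.2, -0.1, 4.9]
opening: 0.0141
gripper_force: 30.0
```

```bash
python3 -c "
from h import *
st()"
```

```text
t 5.75 q [-0.35   0.192  1.789 -0.007  1.157  0.981] p [ 0.4603 -0.1581  0.1961] yaw 13.89 F [-4.2 -0.1  4.9] M [0.28 0.71 0.64] open 0.0141 gf 30.0
```

The moment climbed from 0.34 to 0.64 N m in 1°, so clockwise is the stop. I'll back off and go anticlockwise.

Call:
move_arm:
  rows:
    - [[0,0,0],-3]
    - [[0,0,0],-3]
    - [[0,0,0],-3]
    - [[0,0,0],0]

```text
t: 6.15
eef_pos: [0.4618, -0.1582, 0.1961]
tool_rot: [3.072, 0.618, 0.004]
wrist_force: [0.7, 1.3, 2.3]
opening: 0.0138
gripper_force: 30.0
```

```bash
python3 -c "
from h import *
st()"
```

```text
t 6.15 q [-0.35   0.193  1.788 -0.005  1.155  0.825] p [ 0.4618 -0.1582  0.1961] yaw 22.76 F [0.7 1.3 2.3] M [ 0.25 -0.08  0.03] open 0.0138 gf 30.0
```

Call:
move_arm:
  rows:
    - [[0,0,0],-2]
    - [[0,0,0],-2]
    - [[0,0,0],-2]
    - [[0,0,0],-2]
    - [[0,0,0],0]

```text
t: 6.65
eef_pos: [0.4617, -0.1583, 0.1961]
tool_rot: [3.022, 0.83, 0.003]
wrist_force: [1.7, 0.8, 0.8]
opening: 0.0137
gripper_force: 30.0
```

```bash
python3 -c "
from h import *
st()"
```

```text
t 6.65 q [-0.35   0.193  1.788 -0.006  1.155  0.687] p [ 0.4617 -0.1583  0.1961] yaw 30.72 F [1.7 0.8 0.8] M [ 0.21 -0.29 -0.04] open 0.0137 gf 30.0
```

Call:
move_arm:
  rows:
    - [[0,0,0],-2]
    - [[0,0,0],-2]
    - [[0,0,0],0]

```text
t: 6.95
eef_pos: [0.4615, -0.1584, 0.1961]
tool_rot: [2.991, 0.935, 0.002]
wrist_force: [1.5, 1.1, 2.2]
opening: 0.0141
gripper_force: 30.0
```

```bash
python3 -c "
from h import *
st()"
```

```text
t 6.95 q [-0.35   0.193  1.788 -0.006  1.155  0.617] p [ 0.4615 -0.1584  0.1961] yaw 34.73 F [1.5 1.1 2.2] M [ 0.17 -0.25 -0.09] open 0.0141 gf 30.0
```

Call:
move_arm:
  rows:
    - [[0,0,0],-2]
    - [[0,0,0],-2]
    - [[0,0,0],0]

```text
t: 7.25
eef_pos: [0.4613, -0.1583, 0.1961]
tool_rot: [2.956, 1.039, 0.001]
wrist_force: [1.6, 0.4, 4.2]
opening: 0.0139
gripper_force: 30.0
```

```bash
python3 -c "
from h import *
st()"
```

```text
t 7.25 q [-0.35   0.193  1.788 -0.006  1.155  0.547] p [ 0.4613 -0.1583  0.1961] yaw 38.73 F [1.6 0.4 4.2] M [ 0.23 -0.24  0.  ] open 0.0139 gf 30.0
```

Call:
move_arm:
  rows:
    - [[0,0,0],-2]
    - [[0,0,0],-2]
    - [[0,0,0],0]

```text
t: 7.55
eef_pos: [0.4612, -0.1583, 0.1961]
tool_rot: [2.919, 1.142, 0.0]
wrist_force: [1.4, -0.2, 2.9]
opening: 0.0138
gripper_force: 30.0
```

```bash
python3 -c "
from h import *
st()"
```

```text
t 7.55 q [-0.35   0.193  1.788 -0.006  1.156  0.477] p [ 0.4612 -0.1583  0.1961] yaw 42.72 F [ 1.4 -0.2  2.9] M [ 0.19 -0.27 -0.1 ] open 0.0138 gf 30.0
```

Call:
move_arm:
  rows:
    - [[0,0,0],-2]
    - [[0,0,0],-2]
    - [[0,0,0],0]

```text
t: 7.85
eef_pos: [0.4611, -0.1583, 0.1961]
tool_rot: [2.877, 1.243, -0.001]
wrist_force: [0.6, 0.0, 3.8]
opening: 0.0137
gripper_force: 30.0
```

```bash
python3 -c "
from h import *
st()"
```

```text
t 7.85 q [-0.35   0.193  1.788 -0.006  1.156  0.408] p [ 0.4611 -0.1583  0.1961] yaw 46.72 F [0.6 0.  3.8] M [ 0.21 -0.29 -0.08] open 0.0137 gf 30.0
```

24° and past any stop, still under 0.1 N m. I'll turn on to 60° (yaw 82.8°).

Call:
move_arm:
  rows:
    - [[0,0,0],-5]
    - [[0,0,0],-5]
    - [[0,0,0],-5]
    - [[0,0,0],-5]
    - [[0,0,0],-5]
    - [[0,0,0],-5]
    - [[0,0,0],-5]
    - [[0,0,0],-1]

```text
t: 8.65
eef_pos: [0.4612, -0.1584, 0.1961]
tool_rot: [2.352, 2.072, -0.004]
wrist_force: [1.4, 1.0, 4.5]
opening: 0.0137
gripper_force: 30.0
```

Call:
move_arm:
  rows:
    - [[0,0,-1],0]
    - [[0,0,-2],0]
    - [[0,0,-2],0]
    - [[0,0,0],0]

```text
t: 9.05
eef_pos: [0.4606, -0.1582, 0.2008]
tool_rot: [2.352, 2.073, -0.006]
wrist_force: [0.1, 1.1, -1.5]
opening: 0.0139
gripper_force: 30.0
```

```bash
python3 -c "
from h import *
st()"
```

```text
t 9.05 q [-0.35   0.189  1.781 -0.007  1.169 -0.222] p [ 0.4606 -0.1582  0.2008] yaw 82.79 F [ 0.1  1.1 -1.5] M [-0.03 -0.06 -0.  ] open 0.0139 gf 30.0
```

It rose 5 mm carrying only the cap's weight, so it is free. I'll lift on to about 8 cm and settle.

Call:
move_arm:
  rows:
    - [[0,0,-6],0]
    - [[0,0,-8],0]
    - [[0,0,-10],0]
    - [[0,0,-12],0]
    - [[0,0,-15],0]
    - [[0,0,-15],0]
    - [[0,0,-8],0]
    - [[0,0,-4],0]

```text
t: 9.85
eef_pos: [0.461, -0.1577, 0.2802]
tool_rot: [2.35, 2.073, -0.004]
wrist_force: [-0.8, 0.7, -1.7]
opening: 0.0139
gripper_force: 30.0
```

Call:
move_arm:
  rows:
    - [[0,0,0],0]
    - [[0,0,0],0]
    - [[0,0,0],0]
    - [[0,0,0],0]
    - [[0,0,0],0]

```text
t: 10.35
eef_pos: [0.4605, -0.1576, 0.2785]
tool_rot: [2.352, 2.074, -0.006]
wrist_force: [1.5, -0.4, -1.1]
opening: 0.0134
gripper_force: 30.0
```

```bash
python3 - <<'E'
from h import *
from plant import read_camera
st()
r=read_camera("side");cv2.imwrite("pics/e.png",r["image"][:,:,::-1])
E
```

```text
t 10.35 q [-0.349  0.141  1.641 -0.006  1.356 -0.223] p [ 0.4605 -0.1576  0.2785] yaw 82.83 F [ 1.5 -0.4 -1.1] M [-0.01 -0.04 -0.02] open 0.0134 gf 30.0
```

View pics/e.png

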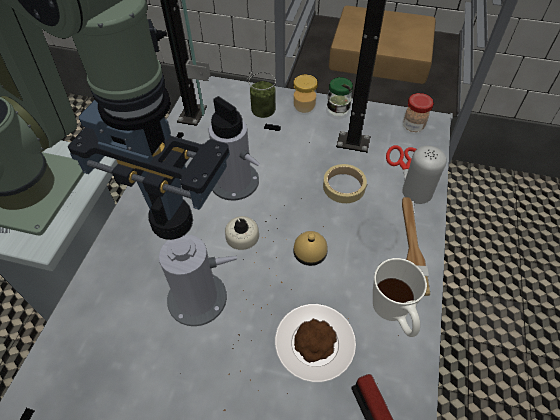

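The cap (170,220) hangs level in the fingers, 8 cm above where it sat. The right filler's neck (185,245) is open and everything else is in its place.

```bash
python3 -c "
from plant import job
print(job.finish_job())"
```

```text
the job is handed in; nothing more can be done
None
```

The right-hand filler, the one with the plate and bun behind it, is open: its cap loosened anticlockwise, came off after about 60°, and was held level and still about 8 cm up when I handed the job in at about 10 s; the wrong-way try peaked at 0.64 N m (above the 0.5 N m back-off, below forcing), and nothing else was moved.

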